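# Change the blade of a multi-tool with a left-hand clamp and put the blade guards back

### The job

Take the worn narrow saw blade out of the multi-tool, lay it flat in the metal tray, and fit the fresh wide scraper blade from the desk in its place: slot pushed fully home round the clamp stud, blade in line with the tool, and the wing clamp done up fully tight again (its thread is left-handed: clockwise from above loosens, the usual loosening direction only tightens). Also press every blade guard lying on the desk fully home, until it clicks, onto its own bare blade in the rack, and leave everything else on the desk where it is.

Things in the scene. Friction and masses are not known exactly. Their poses are not given: they have to be found in the camera images.
- multitool: Cordless multi-tool lying on its back in a fixed steel bench stand (plate 300 x 110 mm). Origin on the desk right below the spindle axis, z up; the body and battery (75 mm high, 64 mm wide) reach 265 mm to its +x, the mounted blade points to its -x. A rubber rest 16 mm wide, 24 to 50 mm from the axis towards -x, carries the blade's shank level with the seat.
- seat (a point): Centre of the spindle seat, 75 mm above the desk: a flat steel disc of 32 mm diameter that the blade's 3 mm plate lies on. From it rises the clamp stud, 8 mm in diameter, which the blade's open slot straddles. Axes as the multitool's.
- clamp (a joint): Turn of the wing clamp (rad): 0 = fully tight (stop), 4.0 = fully open (stop). Grows when turned CLOCKWISE seen from above (left-hand thread: clockwise loosens, counter-clockwise tightens). Wing and collar rise 12 mm per turn; the sprung collar leaves the blade's 3 mm plate at 1.3 rad and is 8 mm above the seat when open. Takes about 0.2 N m, stays where left, never comes off.
- clamp_wing (a point): Middle of the top face of the clamp's wing: an upright steel bar 44 mm long (this point's x), 12 mm thick (y), 20 mm tall below this point; it turns and rises with the clamp, 118 mm above the desk tight, 126 mm open. Under it a 12 mm neck and, its top 31 to 36 mm below this point, the collar that presses on the blade: 30 mm in diameter, 7 mm thick, sprung, not rotating.
- blade_old: Worn narrow saw blade, steel, 60 g, at first clamped in the tool. Origin at the slot's centre (where the stud stands), underside; x to the teeth, z up. Plate 3 mm thick, 32 wide, x = -14 to 23 mm, its slot 12 wide, open at -x, ending at x = 6; then the shank, a raised boss to grip by, 18 wide (y), 10 high, x = 21 to 53; then the blade, 3 thick, 24 wide, to x = 85.
- blade_new: Fresh blade: wide scraper, steel, lying flat on the desk; same plate, slot, shank and origin as the worn blade, but its blade is 50 mm wide. It goes into the tool the same way up, its x axis pointing to the multitool's -x.
- tray: Fixed open aluminium tray 150 (x) x 120 (y) mm, walls 24 mm high and 4 mm thick, for worn blades. Origin at the centre of its underside; inner floor 4 mm up.
- rack: Fixed black rack block 215 (x) x 60 (y) x 30 mm with three bare spare blades standing upright in a row along its x, 66 mm apart, edges up. Origin at the centre of its underside.
- headband: Bystander: loose C-shaped plastic headband lying on the desk.
- putty_knife: Bystander: putty knife, 240 mm.
- tape_roll: Bystander: roll of clear tape, 54 mm diameter, 19 mm high.
- scissors: Bystander: scissors.
- pliers: Bystander: pliers.
- edge1 (a point): Middle of the top edge of the bare blade at the rack's -x end, 75 mm above the desk. Blade 28 mm wide (rack x), 3 mm thick, 45 mm down to the block; a sprung catch stands out 3 mm from each face, 12 mm below the edge. Axes as the rack's.
- edge2 (a point): Middle of the top edge of the bare blade at the middle, 75 mm above the desk. Blade 28 mm wide (rack x), 3 mm thick, 45 mm down to the block; a sprung catch stands out 3 mm from each face, 12 mm below the edge. Axes as the rack's.
- edge3 (a point): Middle of the top edge of the bare blade at the rack's +x end, 75 mm above the desk. Blade 28 mm wide (rack x), 3 mm thick, 45 mm down to the block; a sprung catch stands out 3 mm from each face, 12 mm below the edge. Axes as the rack's.
- guard1: Grey plastic blade guard (may be absent): a cap 46 (x) x 16 (y) x 28 (z) mm standing open side down, with a 3 mm thumb flange 34 mm wide (y) at its foot. Origin at the centre of the open underside. Its flared mouth is 12 mm wide, the slot 40 x 6 mm; fully home, the underside is 24 mm below the blade edge. Pushed straight down it clicks on with 5 to 10 N. Fits any rack blade, either way round.
- guard2: Grey plastic blade guard (may be absent): a cap 46 (x) x 16 (y) x 28 (z) mm standing open side down, with a 3 mm thumb flange 34 mm wide (y) at its foot. Origin at the centre of the open underside. Its flared mouth is 12 mm wide, the slot 40 x 6 mm; fully home, the underside is 24 mm below the blade edge. Pushed straight down it clicks on with 5 to 10 N. Fits any rack blade, either way round.
- guard3: Grey plastic blade guard (may be absent): a cap 46 (x) x 16 (y) x 28 (z) mm standing open side down, with a 3 mm thumb flange 34 mm wide (y) at its foot. Origin at the centre of the open underside. Its flared mouth is 12 mm wide, the slot 40 x 6 mm; fully home, the underside is 24 mm below the blade edge. Pushed straight down it clicks on with 5 to 10 N. Fits any rack blade, either way round.
Things that resemble listed ones, but are neither listed nor needed, are in the scene too. Leave any brown look-alike of the guard3 alone. Leave any pink look-alike of the blade_new alone.

How it is judged (in metres and radians):
On the way, in this order (a step that is already met when the one before it is completed fails the run):
1. the wing clamp is turned clockwise until it is well open (past 2.6 rad) (value of joint clamp above 2.6 rad), for 0.2 s.
2. the worn blade is out of the tool (its slot more than 80 mm from the stud) (horizontal distance between blade_old and seat above 0.08 m), for 0.2 s.
3. the fresh blade sits home on the seat, in line, and the clamp is tight (below 0.3 rad) (horizontal distance between blade_new and seat below 0.006 m and z of blade_new in the frame of seat between -0.002 and 0.0015 m and angle between blade_new's own z axis and vertical below 0.1 rad and angle between the x axis of blade_new and the x axis of multitool, either way round below 0.26 rad and value of joint clamp below 0.3 rad), for 0.3 s.
At the end, for the whole second after the job is handed in: Fresh blade flat on the seat, slot centre within 6 mm of the stud axis, within 15 degrees of the tool's line, clamp tight (below 0.3 rad); worn blade flat in the tray; every guard upright on a rack blade within 2.5 mm of home; all at rest (all of step 3 and x of blade_old in the frame of tray between -0.075 and 0.075 m and y of blade_old in the frame of tray between -0.06 and 0.06 m and z of blade_old in the frame of tray below 0.022 m and angle between blade_old's own z axis and vertical below 0.3 rad and linear speed of each of blade_old, guard1, guard2, guard3 below 0.02 m/s and ((horizontal distance between guard1 and edge1 below 0.01 m and z of guard1 in the frame of edge1 below -0.0215 m and angle between guard1's own z axis and vertical below 0.2 rad) or (horizontal distance between guard1 and edge2 below 0.01 m and z of guard1 in the frame of edge2 below -0.0215 m and angle between guard1's own z axis and vertical below 0.2 rad) or (horizontal distance between guard1 and edge3 below 0.01 m and z of guard1 in the frame of edge3 below -0.0215 m and angle between guard1's own z axis and vertical below 0.2 rad)) and ((horizontal distance between guard2 and edge1 below 0.01 m and z of guard2 in the frame of edge1 below -0.0215 m and angle between guard2's own z axis and vertical below 0.2 rad) or (horizontal distance between guard2 and edge2 below 0.01 m and z of guard2 in the frame of edge2 below -0.0215 m and angle between guard2's own z axis and vertical below 0.2 rad) or (horizontal distance between guard2 and edge3 below 0.01 m and z of guard2 in the frame of edge3 below -0.0215 m and angle between guard2's own z axis and vertical below 0.2 rad)) and ((horizontal distance between guard3 and edge1 below 0.01 m and z of guard3 in the frame of edge1 below -0.0215 m and angle between guard3's own z axis and vertical below 0.2 rad) or (horizontal distance between guard3 and edge2 below 0.01 m and z of guard3 in the frame of edge2 below -0.0215 m and angle between guard3's own z axis and vertical below 0.2 rad) or (horizontal distance between guard3 and edge3 below 0.01 m and z of guard3 in the frame of edge3 below -0.0215 m and angle between guard3's own z axis and vertical below 0.2 rad))); the robot touches nothing.
It fails at once if the headband is pushed more than 4 cm from its place (distance of headband from where it was at the start of the episode above 0.04 m).
It fails at once if the putty knife is pushed more than 4 cm from its place (distance of putty_knife from where it was at the start of the episode above 0.04 m).
It fails at once if the tape roll is pushed more than 4 cm from its place (distance of tape_roll from where it was at the start of the episode above 0.04 m).
It fails at once if the scissors is pushed more than 4 cm from its place (distance of scissors from where it was at the start of the episode above 0.04 m).
It fails at once if the pliers is pushed more than 4 cm from its place (distance of pliers from where it was at the start of the episode above 0.04 m).
Of guard1, guard2, guard3 only 1 to 3 are there at a start; the rules pass over those that are not, and their reading is None.
At some moment in a run one of guard1, guard2, guard3 may be knocked a few centimetres aside while the robot is not near it.
It also fails if it takes over 210 s, if anything falls off the work surface, if the arm or the gripper's body presses on something with over 40 N, if the wrist force passes 120 N, or if a joint passes its speed limit or range.

### The arm

A 6-joint arm with a two-finger parallel gripper is mounted at the origin on the work surface. World frame = base frame: x ahead of the robot, y to its left, z up, the work surface at z = 0. Lengths are in mm, angles in rad, forces in N, time in s.
With the tool pointing down it reaches from about 425 to 950 mm from the base axis. Payload 3.5 kg.
Tool frame: the origin (TCP) lies midway between the tips of the shut fingers; the grasp point (between the pads) lies 19 mm behind it; z points along the fingers, y is the line along which they close (so a half turn about z gives the same grasp; the last joint's range is limited). The gripper opens to 85 mm and grips with 20 to 120 N. Pads are 22 mm wide; open, the fingers measure 114 mm over their backs; the gripper's body (76 mm by 85 mm) begins 54 mm behind the grasp point. The pads swing forward as they close: fully open they stand 13 mm farther back than shut.
Start: joints at [0.989, 0.286, 1.577, -0, 1.279, -0.15], TCP at [282.455, 613.046, 198.625] pointing down, gripper open.
Joint ranges: [-2.77, 2.77], [-0.9, 2.22], [0.21, 2.48], [-1.53, 4.67], [0.24, 2.81], [-2.84, 2.84]. Speed limits (rad/s): [2.79, 2.79, 3.14, 3.14, 3.14, 3.14].

### API

Orientations are given as a unit quaternion [w, x, y, z].
In Python, from plant import status, grab_frame, job gives the robot as it stands. The module is installed in compiled form; this text tells all that it offers.
- The arm moves only by the tool play_rows, never from a script. Its arguments are lists of equal length, an entry for each row: "xyz": the shift along the world's x, y, z in cm, a list of three; "rot": the turn, a rotation vector about the world's x, y, z in degrees, a list of three; "hand": the finger opening in cm, from 0 to 8.54. A call has 1 to 20 rows; each row is the pose to reach, as a shift and turn from the pose commanded when the call began; what a row does not reach only later rows make up. A row lasts 1/8 s, in which the tool goes at most 62.5 mm and 10.7 degrees, less where a joint would pass 70% of its speed; a pose out of reach is approached as far as the arm can. A call with a gripper value outside its range is refused whole. The fingers move at their own pace and stop on an object; the grip force is fixed at half the most. Time passes only in rows, so rows that repeat a pose let the fingers close. It gives the time, the measured TCP pose, the force, the opening and the grip force at its end, in the units of the state.
- status.get_state(): the state, without advancing time (a new reading comes with each control period).
- grab_frame(name): name is "side" or "top"; returns a dict with "color" (420x560x3 uint8, red, green, blue), "z_map" (420x560 float32, mm along the optical axis (not along the pixel's ray), 0 where there is no reading), "intrinsics" (3x3 intrinsics, pixels), "dist_coeffs" ([k1, k2, p1, p2, k3] as OpenCV has them; the pictures are not rectified), "R" (3x3) and "t" (3): a world point X has camera coordinates R X + t. Camera axes: x right, y down, z forward; pixel columns grow to the right and rows downward; lengths in mm; the calibration is good to about 2 mm. A picture is of the moment at which its call begins.
- job.job_done(): hands the job in; it is judged then, once.
The state is a dict: "t": time; "q": joint angles; "qd": joint speeds; "tau": joint torques, N m; "tool_pos": TCP position; "eef_rot": TCP orientation; "force": force on the tool from outside, world axes, zero at the start; "wrist_torque": the same for the moment, N m; "grip_width": opening from 0.0 (shut) to 1.0 (fully open); "grip_force": force on a finger pad.
Only numpy, scipy, OpenCV 4.12 (cv2) and the standard library are available. Lean on these libraries where they do the work, as an engineer would, in place of code of your own. Each camera call takes 0.05 s, during which the arm holds its last target. There are 200 camera calls.

## Working session

There is one attempt and no reset: what is moved stays moved. The work goes in short steps, Python scripts to look and compute and a tool call to move; the robot and the scene stay as the last step left them, time stands still between calls to the robot, and variables do not carry over. Pictures are saved under pics/ and viewed, at most 14 in all, crops included, and the job is handed in when it is done.

Besides the shell and the picture viewer there is one more tool, called after "Emit:" by a JSON object that holds its "op" and its "data". play_rows: Moves the arm, as the interface text tells. Its arguments: {"type":"object","properties":{"xyz":{"type":"array"},"rot":{"type":"array"},"hand":{"type":"array"}},"required":["xyz","rot","hand"]}

```bash
mkdir -p pics; cat > h.py <<'E'
import numpy as np, cv2, pickle
def snap(tag):
    from plant import grab_frame
    o={}
    for n in ("side","top"):
        f=grab_frame(n); o[n]=f
        cv2.imwrite(f"pics/{tag}_{n}.png",cv2.cvtColor(f["color"],cv2.COLOR_RGB2BGR))
    pickle.dump(o,open(f"{tag}.pkl","wb")); return o
def load(tag): return pickle.load(open(f"{tag}.pkl","rb"))
def ray(f,uv):
    p=cv2.undistortPoints(np.array(uv,float).reshape(-1,1,2),np.array(f["intrinsics"],float),np.array(f["dist_coeffs"],float))[:,0]
    R=np.array(f["R"]);t=np.array(f["t"])
    d=np.c_[p,np.ones(len(p))]@R
    return -R.T@t, d
def onz(f,uv,z):
    c,d=ray(f,uv); return c+d*((z-c[2])/d[:,2])[:,None]
def deep(f,uv):
    c,d=ray(f,uv); uv=np.array(uv).reshape(-1,2).astype(int)
    return c+d*f["z_map"][uv[:,1],uv[:,0]][:,None]
def cloud(f):
    H,W=f["z_map"].shape
    u,v=np.meshgrid(np.arange(W),np.arange(H)); uv=np.c_[u.ravel(),v.ravel()]
    return deep(f,uv).reshape(H,W,3)
def proj(f,X):
    r,_=cv2.Rodrigues(np.array(f["R"],float))
    return cv2.projectPoints(np.array(X,float).reshape(-1,1,3),r,np.array(f["t"],float),np.array(f["intrinsics"],float),np.array(f["dist_coeffs"],float))[0][:,0]
def crop(f,x0,y0,x1,y1,s,name):
    im=cv2.cvtColor(f["color"],cv2.COLOR_RGB2BGR)[y0:y1,x0:x1]
    cv2.imwrite(f"pics/{name}.png",cv2.resize(im,None,fx=s,fy=s,interpolation=cv2.INTER_CUBIC))
E
python3 - <<'E'
from h import *
o=snap("a")
for n in o:
    f=o[n]; print(n,f["intrinsics"],f["dist_coeffs"],-np.array(f["R"]).T@f["t"],np.array(f["R"])[2])
from plant import status
print(status.get_state())
E
```

```text
side [[483.54872318   0.         287.90685507]
 [  0.         483.54872318 218.82064408]
 [  0.           0.           1.        ]] [-0.09317614  0.          0.          0.          0.        ] [ -312.04046779 -1095.38178353   981.62427664] [ 0.50987476  0.64932577 -0.56427278]
top [[429.49053628   0.         280.89062538]
 [  0.         429.49053628 214.20582988]
 [  0.           0.           1.        ]] [-0.08768109  0.          0.          0.          0.        ] [ 355.72364559  -69.70616147 1196.2075572 ] [ 0.10335562  0.02697806 -0.99427853]
{'t': 0.1, 'q': array([ 9.89000930e-01,  2.87121860e-01,  1.57803232e+00, -2.14724739e-05,
        1.27859574e+00, -1.49983616e-01]), 'qd': array([-0.0006331 , -0.00217159, -0.00313962,  0.00133359, -0.00106261,
       -0.0004744 ]), 'tau': array([ 1.56088150e-03, -4.07299662e+01, -2.93699992e+01, -7.83969267e-05,
        3.42014326e-03,  4.36320590e-06]), 'tool_pos': array([282.09844543, 612.49474134, 197.35478313]), 'eef_rot': array([-3.76315315e-04,  2.14229218e-01,  9.76782821e-01, -1.01090951e-03]), 'force': array([-0.58765318,  0.19546037, -0.1491382 ]), 'wrist_torque': array([-0.01576372,  0.04907705,  0.02704302]), 'grip_force': 0.0, 'grip_width': 1.0020127743796348}
```

View pics/a_top.png

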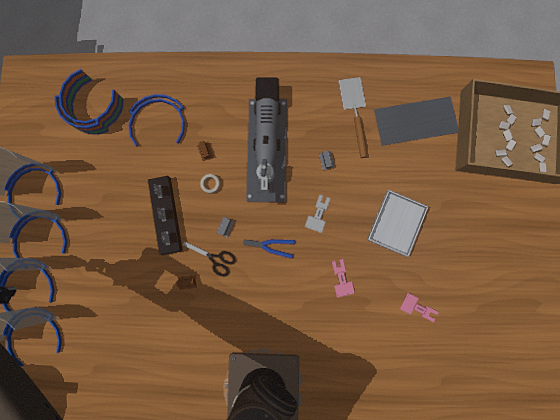

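View pics/a_side.png

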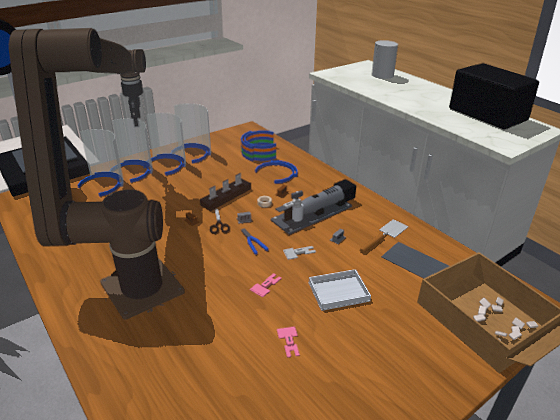

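The top view shows:
- **Tool:** spindle and wing near (264,175).
- **Rack and tray:** rack at (165,215), tray at (399,223).
- **Fresh blade candidates:** grey at (318,213); pink look-alikes at (342,278) and (420,306).
- **Guard candidates:** grey at (327,159) and (227,226); brown look-alikes at (205,150) and (187,282), the last in shadow.

I choose the grey ones and will check them in a close crop.

```bash
python3 - <<'E'
from h import *
o=load("a"); f=o["top"]
im=cv2.cvtColor(f["color"],cv2.COLOR_RGB2BGR)
def c(x,y,w,h,W,H): return cv2.resize(im[y:y+h,x:x+w],(W,H),interpolation=cv2.INTER_CUBIC)
big=c(145,130,200,120,800,480)
row=np.hstack([c(172,268,32,24,160,120),c(190,138,32,24,160,120),c(311,147,32,24,160,120),c(211,214,32,24,160,120),c(248,160,32,24,160,120)])
cv2.imwrite("pics/m1.png",np.vstack([big,row]))
# height list
C=cloud(f)
for n,u,v in [("wing",264,170),("bladeold",264,188),("bnew",320,212),("g1",327,160),("g2",227,226),("br1",205,150),("br2",187,282),("rack",163,215),("e",160,190),("tray",399,223),("desk",300,300)]:
    print(n,C[v,u].round(0),f["color"][v,u])
E
```

```text
wing [581.   6. 118.] [72 75 80]
bladeold [539.   6.  86.] [154 156 157]
bnew [ 487. -146.   11.] [140 141 142]
g1 [ 630. -162.   30.] [104 104 109]
g2 [442. 110.  19.] [66 63 64]
br1 [653. 179.  29.] [102  66  38]
br2 [286. 213.  28.] [66 45 28]
rack [467. 287.  35.] [75 72 72]
e [537. 300.  32.] [69 66 68]
tray [ 462. -367.    3.] [161 163 167]
desk [244. -96.  -0.] [140  94  53]
```

View pics/m1.png

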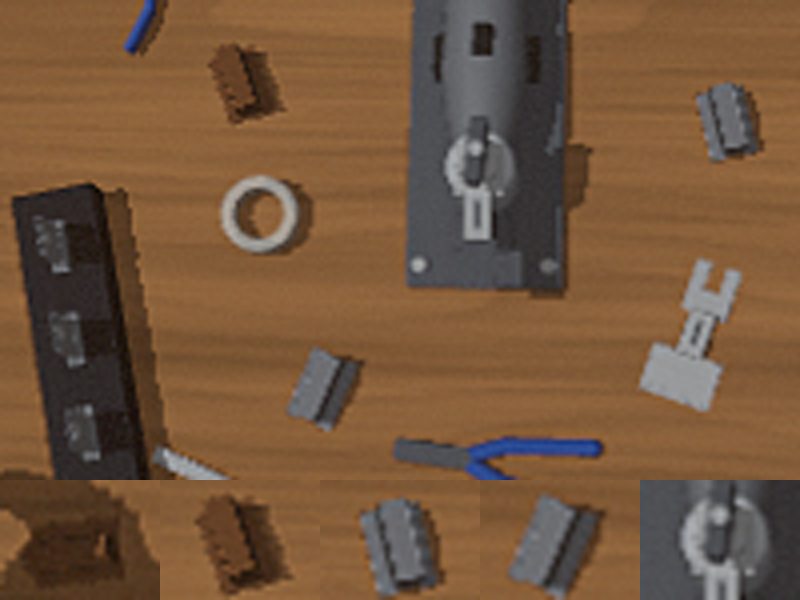

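The crop confirms it: grey guards at (327,159) and (227,226), and the grey scraper blade with its slot end at (325,200) and wide end at (316,222). The clamp wing is along the tool line at (264,172), with the blade shank below it at (264,184). The two brown caps are look-alikes. Next I measure.

```bash
cat > m.py <<'E'
from h import *
def near(C,xy,r,z0,z1): return C[(np.hypot(C[...,0]-xy[0],C[...,1]-xy[1])<r)&(C[...,2]>z0)&(C[...,2]<z1)]
def rect(P):
    (c,s,a)=cv2.minAreaRect(P[:,:2].astype(np.float32)); return np.round(c,1),np.round(s,1),round(a,1),len(P)
def pca(P):
    m=P.mean(0);w,v=np.linalg.eigh(np.cov(P[:,:2].T));d=v[:,1];return m.round(1),round(float(np.degrees(np.arctan2(d[1],d[0]))),1),np.sqrt(w*12).round(1),len(P)
E
python3 - <<'E'
from m import *
o=load("a")
for n in ("top","side"):
    C=cloud(o[n]); print("==",n)
    print("wing",rect(near(C,(575,6),40,113,123)),pca(near(C,(575,6),40,113,123)))
    print("collar",rect(near(C,(570,6),30,82,92)))
    print("shank",rect(near(C,(530,6),25,82,88)))
    print("stand plate",rect(near(C,(650,6),250,2,30)[:]) )
    print("body",pca(near(C,(700,6),130,60,80)),rect(near(C,(700,6),130,50,80)))
    print("racktop",rect(near(C,(467,287),130,26,34)))
    for z in (60,66,70):print("edges",z,[ (p.round(0).tolist()) for p in near(C,(467,287),130,z,80)][::3])
    print("tray rim",rect(near(C,(462,-367),120,18,30)))
    for nm,xy in (("g1",(630,-162)),("g2",(442,110)),("br1",(653,179))):
        for a,b in ((24,34),(14,24),(2,6),(2,40)): 
            P=near(C,xy,40,a,b)
            if len(P)>4: print(nm,a,b,rect(P),P[:,2].max().round(1))
    print("bnew",rect(near(C,(487,-146),75,1.5,5)),rect(near(C,(487,-146),75,7,15)))
E
```

```text
== top
wing (array([588.5,   8.5]), array([11.9, 42.4]), 83.7, 75) (array([588.4,   8.4, 118.2]), 173.6, array([11.9, 44.1]), 75)
collar (array([570.,   7.]), array([56.6, 26.8]), 2.5, 103)
shank (array([531.1,   8.1]), array([47.4, 16.6]), 4.8, 45)
stand plate (array([649.9,   6.3]), array([498.9, 494.7]), 9.7, 6978)
body (array([720.9,   8.2,  69.1]), -179.8, array([ 49.5, 238.7]), 1394) (array([699.5,   7.9]), array([258.5,  59.1]), 0.6, 1646)
racktop (array([469.7, 288.3]), array([213.6,  62.5]), 12.5, 1340)
edges 60 [[546.0, 306.0, 78.0], [544.0, 303.0, 76.0], [543.0, 303.0, 66.0], [536.0, 303.0, 75.0], [533.0, 303.0, 73.0], [535.0, 299.0, 62.0], [532.0, 300.0, 66.0], [528.0, 300.0, 75.0], [527.0, 301.0, 61.0], [520.0, 301.0, 70.0], [483.0, 291.0, 69.0], [481.0, 290.0, 62.0], [478.0, 289.0, 64.0], [471.0, 288.0, 75.0], [468.0, 288.0, 75.0], [466.0, 288.0, 75.0], [463.0, 288.0, 75.0], [460.0, 288.0, 75.0], [458.0, 286.0, 73.0], [416.0, 278.0, 71.0], [413.0, 277.0, 75.0], [410.0, 276.0, 78.0], [408.0, 275.0, 73.0], [405.0, 275.0, 73.0], [402.0, 273.0, 77.0], [399.0, 273.0, 76.0], 
[... 3956 characters left out ...]
7, 74.8]), 47.2, 240) 35.1
g2 24 34 (array([440.4, 118.9]), array([28.4, 46.2]), 72.0, 57) 33.9
g2 14 24 (array([437.9, 114.2]), array([10.8, 46.4]), 62.0, 32) 23.7
g2 2 6 (array([437.4, 101.4]), array([60.2, 73.6]), 59.0, 74) 5.8
g2 2 40 (array([438.3, 101.8]), array([61.6, 75.4]), 61.6, 211) 33.9
br1 24 34 (array([656.5, 185.9]), array([54.8, 18.4]), 18.1, 32) 33.8
br1 14 24 (array([655.8, 183.7]), array([48.6, 16.7]), 24.7, 21) 23.8
br1 2 6 (array([649.2, 177.1]), array([62.8, 73.6]), 44.8, 80) 5.9
br1 2 40 (array([649.9, 179.5]), array([70. , 73.7]), 52.6, 183) 36.7
bnew (array([ 486. , -145.7]), array([144.6, 147.2]), 25.7, 539) (array([ 493.6, -153.3]), array([140.1, 109.9]), 41.1, 88)
```

```bash
cat >> m.py <<'E'
def bnew(o,seed=(487,-146),z=3,r=70):
    # plate outline of the grey blade: low-saturation pixels near seed, cast onto the top of the plate
    f=o["top"]; H,W=f["z_map"].shape
    u,v=np.meshgrid(np.arange(W),np.arange(H)); uv=np.c_[u.ravel(),v.ravel()]
    X=onz(f,uv,z)
    hsv=cv2.cvtColor(f["color"],cv2.COLOR_RGB2HSV).reshape(-1,3)
    m=(hsv[:,1]<50)&(hsv[:,2]>95)&(np.hypot(X[:,0]-seed[0],X[:,1]-seed[1])<r)
    lab,k,st,ce=cv2.connectedComponentsWithStats(m.reshape(H,W).astype(np.uint8))[1],0,0,0
    n,lab,st,ce=cv2.connectedComponentsWithStats(m.reshape(H,W).astype(np.uint8))
    i=1+st[1:,4].argmax(); P=X[lab.ravel()==i]
    return P
E
python3 - <<'E'
from m import *
o=load("a"); P=bnew(o)
print(pca(P),rect(P))
a=np.radians(pca(P)[1]); d=np.array([np.cos(a),np.sin(a)])
if d[0]>0:d=-d
n=np.array([-d[1],d[0]]); c=P[:,:2].mean(0)
s=(P[:,:2]-c)@d; w=(P[:,:2]-c)@n
print("d",d,"s",s.min(),s.max())
for a0 in np.arange(-60,60,5):
    k=(s>=a0)&(s<a0+5)
    if k.sum(): print(a0,k.sum(),w[k].min().round(1),w[k].max().round(1),((w[k].min()+w[k].max())/2).round(1))
C=cloud(o["top"]);C2=cloud(o["side"])
for Q in (C,C2):
    E=near(Q,(467,287),130,66,80); print("edge line",pca(E))
    for x in (534,470,406): 
        k=abs(E[:,0]-x)<25; print(E[k].mean(0).round(1),k.sum())
E
```

```text
(array([ 477.6, -139.7,    3. ]), 161.3, array([ 43.3, 101.5]), 413) (array([ 486.2, -142.5]), array([51. , 98.9]), 71.5, 413)
d [-0.94721028  0.32061299] s -58.4172991299923 40.56740457452238
-60 10 -15.8 14.3 -0.8
-55 15 -16.6 16.2 -0.2
-50 13 -15.6 14.5 -0.6
-45 14 -16.3 15.4 -0.5
-40 19 -15.4 14.7 -0.4
-35 22 -16.1 16.5 0.2
-30 20 -15.2 15.8 0.3
-25 16 -13.3 14.1 0.4
-20 11 -7.8 9.8 1.0
-15 11 -8.6 9.0 0.2
-10 11 -7.6 8.3 0.3
-5 10 -8.4 9.2 0.4
0 13 -9.1 8.5 -0.3
5 26 -24.8 25.3 0.2
10 33 -23.9 23.6 -0.1
15 33 -25.6 25.5 -0.0
20 34 -25.4 24.7 -0.3
25 32 -24.4 23.1 -0.7
30 33 -25.1 24.9 -0.1
35 33 -24.2 24.2 -0.0
40 4 -19.7 21.6 0.9
edge line (array([469. , 288.3,  71.9]), -167.7, array([  4.1, 189.7]), 61)
[533.8 302.4  72.5] 20
[468.9 288.3  71.6] 21
[404.3 274.1  71.6] 20
edge line (array([461. , 285.4,  72.3]), -167.2, array([ 11.4, 175.1]), 51)
[534.8 302.   72.6] 11
[473.2 287.9  72.5] 20
[408.3 273.7  71.9] 20
```

Emit:
{"op": "play_rows", "data": {"xyz": [[3, -6, 1], [6, -12, 2], [9, -18, 2], [12, -24, 2], [15, -30, 2], [18, -36, 2], [21, -42, 2], [24, -48, 2], [27, -54, 2], [30.6, -60.5, 2], [30.6, -60.5, 2], [30.6, -60.5, 2], [30.6, -60.5, 2], [30.6, -60.5, 2]], "rot": [[0, 0, 2], [0, 0, 4], [0, 0, 6], [0, 0, 8], [0, 0, 10], [0, 0, 12], [0, 0, 14], [0, 0, 16], [0, 0, 18], [0, 0, 18.3], [0, 0, 18.3], [0, 0, 18.3], [0, 0, 18.3], [0, 0, 18.3]], "hand": [6, 6, 6, 6, 6, 6, 6, 6, 6, 6, 6, 6, 6, 6]}}

```text
t: 1.85
tool_pos: [587.8, 9.5, 218.4]
eef_rot: [-0.0, 0.055, 0.998, 0.0]
force: [0.1, -0.2, 0.1]
grip_width: 0.704
grip_force: 0.0
```

Emit:
{"op": "play_rows", "data": {"xyz": [[0, 0, -4], [0, 0, -8], [0, 0, -11.5], [0, 0, -11.5], [0, 0, -11.5], [0, 0, -11.5], [0, 0, -11.5], [0, 0, -11.5], [0, 0, -11.5], [0, 0, -11.5]], "rot": [[0, 0, 0], [0, 0, 0], [0, 0, 0], [0, 0, 0], [0, 0, 0], [0, 0, 0], [0, 0, 0], [0, 0, 0], [0, 0, 0], [0, 0, 0]], "hand": [6, 6, 6, 6, 0, 0, 0, 0, 0, 0]}}

```text
t: 3.1
tool_pos: [588.4, 8.0, 103.6]
eef_rot: [-0.0, 0.056, 0.998, 0.0]
force: [-0.2, 0.2, 0.1]
grip_width: -0.001
grip_force: 0.0
```

Fingers shut on nothing; I look.

```bash
python3 - <<'E'
from m import *
o=snap("b")
f=o["side"]
a=cv2.cvtColor(f["color"],cv2.COLOR_RGB2BGR)[130:250,240:400]
b=cv2.cvtColor(o["top"]["color"],cv2.COLOR_RGB2BGR)[120:240,190:350]
cv2.imwrite("pics/b_m.png",cv2.resize(np.hstack([a,b]),(800,300),interpolation=cv2.INTER_CUBIC))
from plant import status
s=status.get_state();print(s["tool_pos"],s["grip_width"],s["force"],s["q"])
print(proj(f,[[588,8,104],[588,8,118]]),proj(o["top"],[[588,8,104],[588,8,118]]))
E
```

```text
[588.40401837   8.03633625 103.53909762] 0.00302657301766571 [ 1.310739   -0.41794521 -0.14130319] [-1.58664459e-01  1.94049083e-01  1.87045921e+00  1.20080932e-05
  1.07726691e+00 -1.61701167e+00]
[[296.07334585 196.20214337]
 [296.18759427 192.73666864]] [[263.46714951 168.2588409 ]
 [263.1127697  167.11060077]]
```

View pics/b_m.png

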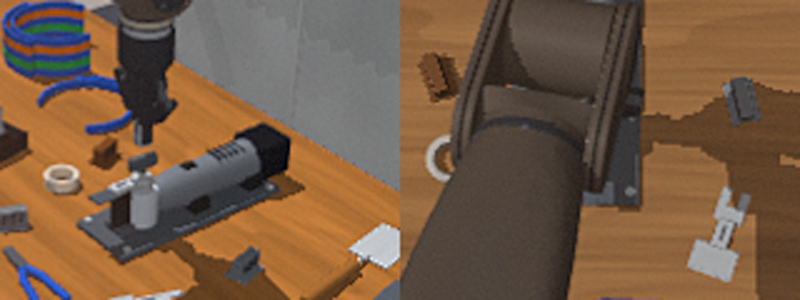

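```bash
python3 - <<'E'
from m import *
o=load("b"); C=cloud(o["side"]); 
for v in range(160,204,2): print(v,[ (C[v,u].round(0).astype(int).tolist(),int(o["side"]["color"][v,u].mean())) for u in (294,297,300)])
E
```

```text
160 [([576, 10, 247], 38), ([578, -3, 252], 35), ([573, -25, 263], 40)]
162 [([568, 0, 246], 38), ([573, -9, 249], 38), ([574, -24, 255], 35)]
164 [([568, -1, 239], 37), ([572, -11, 243], 34), ([573, -25, 248], 36)]
166 [([570, 1, 230], 34), ([577, -5, 231], 34), ([576, -22, 239], 38)]
168 [([570, 2, 222], 37), ([578, -5, 223], 40), ([578, -20, 230], 37)]
170 [([570, 2, 215], 34), ([576, -7, 217], 35), ([582, -16, 219], 33)]
172 [([575, 7, 204], 36), ([576, -7, 210], 35), ([589, -7, 206], 35)]
174 [([579, 12, 193], 35), ([575, -9, 204], 38), ([572, -28, 213], 37)]
176 [([574, 6, 189], 33), ([580, -3, 192], 38), ([575, -25, 203], 35)]
178 [([582, 15, 175], 78), ([573, -13, 191], 36), ([571, -30, 199], 31)]
180 [([579, 10, 170], 66), ([579, -5, 178], 29), ([597, 0, 169], 31)]
182 [([576, 7, 165], 67), ([581, -3, 168], 39), ([589, -9, 168], 45)]
184 [([578, 9, 156], 88), ([583, -1, 158], 38), ([593, -5, 157], 42)]
186 [([575, 5, 151], 78), ([588, 5, 147], 25), ([599, 2, 144], 46)]
188 [([723, 188, 3], 112), ([586, 1, 141], 102), ([741, 173, 4], 117)]
190 [([712, 174, 5], 129), ([721, 167, 5], 125), ([607, 10, 121], 112)]
192 [([576, 5, 126], 116), ([591, 7, 121], 100), ([598, 0, 121], 54)]
194 [([581, 11, 114], 73), ([590, 5, 114], 58), ([601, 3, 111], 56)]
196 [([578, 7, 109], 58), ([590, 6, 105], 56), ([708, 131, 0], 72)]
198 [([593, 25, 87], 100), ([587, 1, 100], 42), ([692, 112, 6], 129)]
200 [([587, 18, 84], 220), ([592, 7, 88], 114), ([601, 2, 87], 130)]
202 [([578, 7, 85], 118), ([583, -4, 88], 117), ([597, -4, 83], 98)]
```

```bash
python3 - <<'E'
from m import *
for tag,xy in (("a",(282,613)),("b",(588,8))):
  o=load(tag)
  for n in ("side","top"):
    C=cloud(o[n]); P=near(C,xy,70,128,330)
    print(tag,n,len(P))
    for z in range(130,330,15):
        q=P[(P[:,2]>=z)&(P[:,2]<z+15)]
        if len(q): print(z,len(q),q.min(0).round(0)[:2],q.max(0).round(0)[:2])
E
python3 -c "
from plant import status;s=status.get_state();print(s['t'],s['tool_pos'],s['eef_rot'],s['q'])"
```

```text
a side 172
130 8 [313. 622.] [329. 646.]
145 9 [308. 617.] [323. 637.]
160 9 [308. 617.] [330. 650.]
175 8 [309. 619.] [322. 636.]
190 12 [308. 616.] [327. 643.]
205 1 [319. 631.] [319. 631.]
235 8 [253. 567.] [308. 654.]
250 26 [253. 555.] [310. 660.]
265 26 [254. 552.] [309. 660.]
280 9 [245. 547.] [269. 565.]
295 18 [245. 546.] [314. 636.]
310 27 [245. 545.] [292. 601.]
325 9 [248. 551.] [321. 663.]
a top 313
130 39 [307. 619.] [331. 662.]
145 41 [307. 620.] [331. 659.]
160 40 [308. 619.] [331. 662.]
175 34 [310. 620.] [331. 659.]
190 29 [308. 618.] [327. 646.]
205 2 [313. 623.] [322. 637.]
235 5 [254. 563.] [272. 568.]
250 28 [254. 559.] [273. 570.]
265 15 [265. 557.] [273. 570.]
280 20 [267. 546.] [277. 571.]
295 37 [245. 545.] [275. 567.]
310 12 [258. 545.] [268. 553.]
325 3 [261. 545.] [265. 547.]
b side 873
130 9 [578.   1.] [599.  17.]
145 26 [575.  -7.] [597.  16.]
160 29 [576.  -9.] [597.  17.]
175 31 [574. -22.] [595.  44.]
190 55 [571. -36.] [595.  60.]
205 81 [566. -48.] [593.  61.]
220 109 [568. -55.] [595.  71.]
235 86 [566. -52.] [593.  62.]
250 38 [571. -35.] [592.   3.]
265 81 [547. -34.] [608.  29.]
280 103 [549. -34.] [615.  32.]
295 93 [550. -34.] [620.  29.]
310 103 [549. -29.] [618.  38.]
325 29 [552. -28.] [601.  22.]
b top 91
190 1 [571. -33.] [571. -33.]
205 4 [570. -50.] [571. -36.]
220 71 [568. -52.] [594.  66.]
235 5 [579. -41.] [590.  56.]
295 4 [560. -14.] [570.  40.]
310 3 [560. -12.] [572.  42.]
325 3 [557.  -9.] [566.  35.]
3.2 [588.40401837   8.03633625 103.53909762] [-9.02585270e-05  5.61977817e-02  9.98419652e-01  1.45937194e-05] [-1.58664459e-01  1.94049083e-01  1.87045921e+00  1.20080932e-05
  1.07726691e+00 -1.61701167e+00]
```

The side view shows the shut fingertips at pixel (297,188). That is z ≈ 138 while the reported TCP is 103.5, so the real tips sit about 34 mm above the reported TCP, and the wing (297,194) is just below them. Laterally they agree. I'll allow for this offset and go lower.

Emit:
{"op": "play_rows", "data": {"xyz": [[0, 0, 0], [0, 0, 0], [0, 0, 0], [0, 0, -1], [0, 0, -2], [0, 0, -2.7], [0, 0, -3.3], [0, 0, -3.3], [0, 0, -3.3], [0, 0, -3.3], [0, 0, -3.3], [0, 0, -3.3], [0, 0, -3.3], [0, 0, -3.3]], "rot": [[0, 0, 0], [0, 0, 0], [0, 0, 0], [0, 0, 0], [0, 0, 0], [0, 0, 0], [0, 0, 0], [0, 0, 0], [0, 0, 0], [0, 0, 0], [0, 0, 0], [0, 0, 0], [0, 0, 0], [0, 0, 0]], "hand": [6, 6, 6, 6, 6, 6, 6, 6, 0, 0, 0, 0, 0, 0]}}

```text
t: 4.95
tool_pos: [588.8, 7.8, 71.2]
eef_rot: [0.0, 0.056, 0.998, -0.0]
force: [-1.5, 0.1, 4.2]
grip_width: 0.123
grip_force: 61.9
```

Emit:
{"op": "play_rows", "data": {"xyz": [[0, 0, 0.03], [0, 0, 0.07], [0, 0, 0.1], [0, 0, 0.13], [0, 0, 0.17], [0, 0, 0.2], [0, 0, 0.23], [0, 0, 0.27], [0, 0, 0.3], [0, 0, 0.33], [0, 0, 0.37], [0, 0, 0.37]], "rot": [[0, 0, -10], [0, 0, -20], [0, 0, -30], [0, 0, -40], [0, 0, -50], [0, 0, -60], [0, 0, -70], [0, 0, -80], [0, 0, -90], [0, 0, -100], [0, 0, -110], [0, 0, -110]], "hand": [0, 0, 0, 0, 0, 0, 0, 0, 0, 0, 0, 0]}}

```text
t: 6.45
tool_pos: [589.4, 8.2, 74.8]
eef_rot: [0.0, 0.85, 0.527, 0.001]
force: [2.0, 1.2, 2.7]
grip_width: 0.113
grip_force: 61.8
```

Emit:
{"op": "play_rows", "data": {"xyz": [[0, 0, 0.03], [0, 0, 0.07], [0, 0, 0.1], [0, 0, 0.13], [0, 0, 0.17], [0, 0, 0.2], [0, 0, 0.23], [0, 0, 0.27], [0, 0, 0.3], [0, 0, 0.33], [0, 0, 0.37], [0, 0, 0.37]], "rot": [[0, 0, -10], [0, 0, -20], [0, 0, -30], [0, 0, -40], [0, 0, -50], [0, 0, -60], [0, 0, -70], [0, 0, -80], [0, 0, -90], [0, 0, -100], [0, 0, -110], [0, 0, -110]], "hand": [0, 0, 0, 0, 0, 0, 0, 0, 0, 0, 0, 0]}}

```text
t: 7.95
tool_pos: [589.4, 7.5, 78.5]
eef_rot: [-0.0, 0.92, -0.393, 0.001]
force: [1.5, -1.3, 2.4]
grip_width: 0.119
grip_force: 61.7
```

Emit:
{"op": "play_rows", "data": {"xyz": [[0, 0, 0], [0, 0, 0], [0, 0, 0], [0, 0, 2], [0, 0, 5], [-1, 0, 5], [-3.85, 0, 5], [-3.85, 0, 5], [-3.85, 0, 5], [-3.85, 0, 5], [-3.85, 0, 2], [-3.85, 0, -1], [-3.85, 0, -3], [-3.85, 0, -3.8], [-3.85, 0, -3.8], [-3.85, 0, -3.8]], "rot": [[0, 0, 0], [0, 0, 0], [0, 0, 0], [0, 0, 0], [0, 0, 10], [0, 0, 20], [0, 0, 30], [0, 0, 40], [0, 0, 46.4], [0, 0, 46.4], [0, 0, 46.4], [0, 0, 46.4], [0, 0, 46.4], [0, 0, 46.4], [0, 0, 46.4], [0, 0, 46.4]], "hand": [4, 4, 4, 4, 4, 4, 4, 4, 4, 4, 4, 4, 4, 4, 4, 4]}}

```text
t: 9.95
tool_pos: [551.0, 7.9, 41.4]
eef_rot: [0.0, 1.0, -0.001, 0.001]
force: [-0.2, 0.5, 0.4]
grip_width: 0.466
grip_force: 0.0
```

```bash
python3 - <<'E'
from m import *
from plant import status
s=status.get_state();print(s["tool_pos"],s["grip_width"],s["force"],s["q"],s["eef_rot"])
o=snap("c"); crop(o["side"],240,150,360,240,6.6,"c_m")
E
```

```text
[551.00782802   7.88869803  41.3566653 ] 0.4660588830325447 [-0.2211275   0.49785937  0.35786353] [-1.69834479e-01  2.00842575e-01  1.99355089e+00  2.67357366e-05
  9.44878562e-01  1.40196813e+00] [ 1.84851684e-04  9.99999196e-01 -5.10959086e-04  1.14554268e-03]
```

View pics/c_m.png

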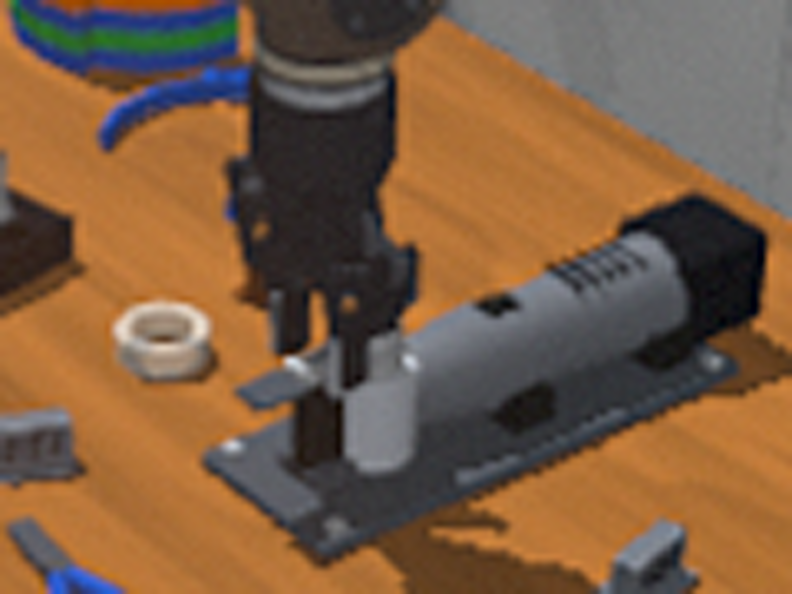

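The crop shows the fingers straddling the shank, tips at about (290,350) and (350,388) in the crop, clear of the clamp and the stand. I grip and slide the blade out.

Emit:
{"op": "play_rows", "data": {"xyz": [[0, 0, 0], [0, 0, 0], [0, 0, 0], [0, 0, 0], [0, 0, 0], [0, 0, 0.1], [-1, 0, 0.15], [-2, 0, 0.2], [-3, 0, 0.2], [-4, 0, 0.2], [-5, 0, 0.2], [-5, 0, 0.2], [-5, 0, 5], [-5, 0, 8], [-5, 0, 8]], "rot": [[0, 0, 0], [0, 0, 0], [0, 0, 0], [0, 0, 0], [0, 0, 0], [0, 0, 0], [0, 0, 0], [0, 0, 0], [0, 0, 0], [0, 0, 0], [0, 0, 0], [0, 0, 0], [0, 0, 0], [0, 0, 0], [0, 0, 0]], "hand": [0, 0, 0, 0, 0, 0, 0, 0, 0, 0, 0, 0, 0, 0, 0]}}

```text
t: 11.92
tool_pos: [502.6, 7.6, 123.3]
eef_rot: [0.001, 1.0, -0.0, 0.004]
force: [-0.6, 0.5, -0.5]
grip_width: 0.188
grip_force: 59.7
```

```bash
python3 - <<'E'
from m import *
o=snap("d"); 
a=cv2.cvtColor(o["side"]["color"],cv2.COLOR_RGB2BGR)[140:220,240:340]
b=cv2.cvtColor(o["top"]["color"],cv2.COLOR_RGB2BGR)[130:230,200:350]
cv2.imwrite("pics/d_m.png",np.hstack([cv2.resize(a,(400,320),interpolation=2),cv2.resize(b,(400,320),interpolation=2)]))
for n in ("side","top"):
  C=cloud(o[n]); print(n,rect(near(C,(588,8),40,118,130)))
  # tip / blade heights
C=cloud(o["side"]); P=near(C,(500,8),90,125,200); 
for z in range(125,200,5):
    q=P[(P[:,2]>=z)&(P[:,2]<z+5)]
    if len(q): print(z,len(q),q.min(0).round(0)[:2],q.max(0).round(0)[:2])
E
```

```text
side (array([588.2,   9.6]), array([21.7, 41.4]), 51.3, 48)
top (array([598.3,  -2.6]), array([11. , 12.7]), 44.3, 22)
125 14 [568.  -2.] [589.  28.]
130 6 [571.   6.] [583.  17.]
155 10 [458.  -5.] [556.  20.]
160 83 [454.  -9.] [557.  27.]
165 24 [454. -12.] [551.  22.]
170 20 [488. -13.] [509.  25.]
175 13 [491. -15.] [507.  22.]
180 15 [488. -15.] [510.  22.]
185 13 [491. -16.] [507.  24.]
190 15 [490. -12.] [504.  30.]
195 11 [489. -19.] [502.  28.]
```

View pics/d_m.png

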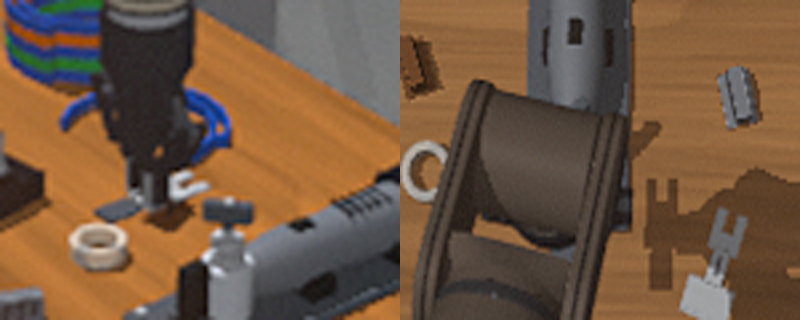

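The pictures show the old blade held level and clear of the tool, with the wing open at 126 mm. On to the tray.

Emit:
{"op": "play_rows", "data": {"xyz": [[-0.4, -4, 0], [-0.9, -9, 0], [-1.5, -14, 0], [-2, -19, 0], [-2.5, -24, 0], [-3, -29, 0], [-3.5, -34, 0], [-3.9, -36.7, 0], [-3.9, -36.7, 0], [-3.9, -36.7, -4], [-3.9, -36.7, -8], [-3.9, -36.7, -11], [-3.9, -36.7, -13.5], [-3.9, -36.7, -14.7], [-3.9, -36.7, -14.7], [-3.9, -36.7, -14.7], [-3.9, -36.7, -14.7]], "rot": [[0, 0, -3], [0, 0, -6], [0, 0, -9], [0, 0, -12], [0, 0, -15], [0, 0, -18], [0, 0, -21], [0, 0, -22], [0, 0, -22], [0, 0, -22], [0, 0, -22], [0, 0, -22], [0, 0, -22], [0, 0, -22], [0, 0, -22], [0, 0, -22], [0, 0, -22]], "hand": [0, 0, 0, 0, 0, 0, 0, 0, 0, 0, 0, 0, 0, 0, 0, 0, 0]}}

```text
t: 14.15
tool_pos: [461.1, -358.7, -26.9]
eef_rot: [0.0, 0.982, -0.191, 0.0]
force: [0.1, -0.3, -0.4]
grip_width: 0.19
grip_force: 59.7
```

Emit:
{"op": "play_rows", "data": {"xyz": [[0, 0, 0], [0, 0, 0], [0, 0, 0], [0, 0, 0], [0, 0, 4], [0, 0, 9], [0, 0, 14], [0, 6, 14], [0, 10, 14], [0, 10, 14]], "rot": [[0, 0, 0], [0, 0, 0], [0, 0, 0], [0, 0, 0], [0, 0, 0], [0, 0, 0], [0, 0, 0], [0, 0, 0], [0, 0, 0], [0, 0, 0]], "hand": [4, 4, 4, 4, 4, 4, 4, 4, 4, 4]}}

```text
t: 15.4
tool_pos: [460.6, -256.5, 112.8]
eef_rot: [-0.0, 0.982, -0.19, -0.0]
force: [-0.1, -0.2, -0.5]
grip_width: 0.474
grip_force: 0.0
```

```bash
python3 - <<'E'
from m import *
from plant import status
s=status.get_state();print(s["tool_pos"],s["grip_width"],s["force"],s["q"],s["eef_rot"])
o=snap("e"); C=cloud(o["top"])
for xy in ((630,-162),(440,119)):
  P=near(C,xy,60,24,34); print(rect(P) if len(P)>5 else len(P))
im=cv2.cvtColor(o["top"]["color"],cv2.COLOR_RGB2BGR)[140:300,200:440]
cv2.imwrite("pics/e_m.png",cv2.resize(im,(720,480),interpolation=2))
P=bnew(o);print(pca(P),rect(P))
E
```

```text
[ 460.64984854 -256.51146044  112.84647122] 0.47392801544765406 [-0.0586042  -0.15775807 -0.46652988] [-7.00736615e-01  5.06450029e-02  2.01070895e+00  1.97791516e-04
  1.08097248e+00  1.25155819e+00] [-2.55250675e-04  9.81853561e-01 -1.89640299e-01 -2.77610559e-04]
(array([ 635.5, -160.9]), array([45.7, 17. ]), 15.4, 94)
(array([440.9, 119.3]), array([16.6, 44.2]), 67.4, 86)
(array([ 477.8, -139.8,    3. ]), 161.1, array([ 43.1, 101. ]), 420) (array([ 486.2, -142.5]), array([51. , 98.9]), 71.5, 420)
```

View pics/e_m.png

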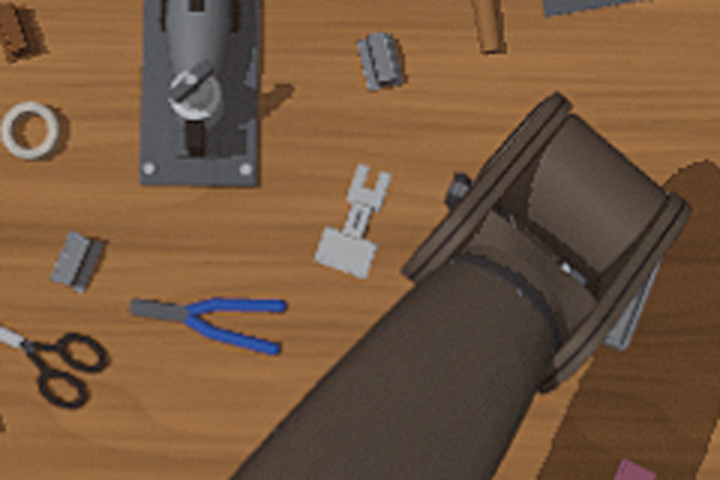

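Tool is empty with the wing open at (195,85) in the crop; both guards and the fresh blade have not moved. The tray is hidden by the arm, so I'll check it later. Now the fresh blade.

Emit:
{"op": "play_rows", "data": {"xyz": [[1, 4, 0], [2, 8, 0], [2.4, 11.7, 0], [2.4, 11.7, 0], [2.4, 11.7, -5], [2.4, 11.7, -10], [2.4, 11.7, -13], [2.4, 11.7, -14], [2.4, 11.7, -14.3], [2.4, 11.7, -14.3], [2.4, 11.7, -14.3], [2.4, 11.7, -14.3]], "rot": [[0, 0, 1], [0, 0, 2], [0, 0, 3.2], [0, 0, 3.2], [0, 0, 3.2], [0, 0, 3.2], [0, 0, 3.2], [0, 0, 3.2], [0, 0, 3.2], [0, 0, 3.2], [0, 0, 3.2], [0, 0, 3.2]], "hand": [4, 4, 4, 4, 4, 4, 4, 4, 4, 4, 4, 4]}}

```text
t: 17.0
tool_pos: [485.7, -142.3, -29.0]
eef_rot: [0.0, 0.987, -0.164, 0.001]
force: [-0.1, 0.0, 0.0]
grip_width: 0.47
grip_force: 0.0
```

Emit:
{"op": "play_rows", "data": {"xyz": [[0, 0, 0], [0, 0, 0], [0, 0, 0], [0, 0, 0], [0, 0, 0], [0, 0, 0]], "rot": [[0, 0, 0], [0, 0, 0], [0, 0, 0], [0, 0, 0], [0, 0, 0], [0, 0, 0]], "hand": [0, 0, 0, 0, 0, 0]}}

```text
t: 17.75
tool_pos: [485.4, -142.1, -29.4]
eef_rot: [0.0, 0.987, -0.164, 0.0]
force: [-0.5, 1.6, 5.2]
grip_width: 0.185
grip_force: 59.4
```

Emit:
{"op": "play_rows", "data": {"xyz": [[0, 0, 1], [0, 0, 5], [0, 0, 10], [0.4, 3, 13], [0.8, 6, 13], [1.2, 9, 13], [1.6, 12, 13], [2.1, 15, 13], [2.1, 15, 13], [2.1, 15, 11], [2.1, 15, 9.7], [2.1, 15, 9.7], [2.1, 15, 9.7], [2.1, 15, 9.7]], "rot": [[0, 0, 0], [0, 0, 0], [0, 0, 0], [0, 0, 4], [0, 0, 8], [0, 0, 12], [0, 0, 16], [0, 0, 18.8], [0, 0, 18.8], [0, 0, 18.8], [0, 0, 18.8], [0, 0, 18.8], [0, 0, 18.8], [0, 0, 18.8]], "hand": [0, 0, 0, 0, 0, 0, 0, 0, 0, 0, 0, 0, 0, 0]}}

```text
t: 19.5
tool_pos: [506.6, 7.8, 67.8]
eef_rot: [0.0, 1.0, -0.0, 0.001]
force: [0.4, 0.4, -1.1]
grip_width: 0.185
grip_force: 58.8
```

```bash
python3 - <<'E'
from m import *
from plant import status
s=status.get_state();print(s["tool_pos"],s["grip_width"],s["force"],s["q"],s["eef_rot"])
o=snap("f")
a=cv2.cvtColor(o["side"]["color"],cv2.COLOR_RGB2BGR)[160:230,245:345]
b=cv2.cvtColor(o["top"]["color"],cv2.COLOR_RGB2BGR)[180:270,350:450]
cv2.imwrite("pics/f_m.png",np.hstack([cv2.resize(a,(460,322),interpolation=2),cv2.resize(b,(340,322),interpolation=2)]))
C=cloud(o["side"])
P=near(C,(490,8),80,85,108)
P=P[(P[:,0]<562)]
for x in range(450,565,8):
    q=P[(P[:,0]>=x)&(P[:,0]<x+8)]
    if len(q): print(x,len(q),"y",q[:,1].min().round(0),q[:,1].max().round(0),"z",np.median(q[:,2]).round(1))
E
```

```text
[506.56049869   7.75545469  67.79325223] 0.18470254396604918 [ 0.43803245  0.36876521 -1.12240118] [-1.85172255e-01  6.68330332e-02  2.08726752e+00 -4.81099597e-05
  9.86079648e-01  1.38664619e+00] [ 1.49399527e-04  9.99999627e-01 -4.97797498e-04  6.90534479e-04]
450 1 y 19.0 19.0 z 104.0
458 25 y -19.0 35.0 z 102.2
466 18 y -17.0 28.0 z 102.9
474 24 y -18.0 37.0 z 102.8
482 19 y -17.0 28.0 z 102.7
490 12 y -12.0 25.0 z 102.0
498 3 y -4.0 17.0 z 106.6
506 1 y -3.0 -3.0 z 102.7
514 1 y -1.0 -1.0 z 102.0
522 5 y -7.0 3.0 z 104.3
530 8 y -7.0 16.0 z 103.6
538 10 y -7.0 16.0 z 101.7
546 8 y -6.0 27.0 z 103.4
554 5 y -1.0 23.0 z 101.5
```

View pics/f_m.png

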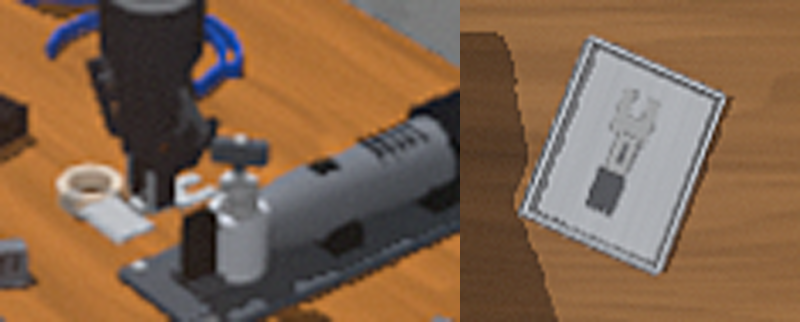

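Old blade lies flat in the tray (right crop, around (620,150)). Fresh blade is held level, with its slot facing the stud. I insert it between seat and collar.

Emit:
{"op": "play_rows", "data": {"xyz": [[0, 0.03, -1], [0, 0.03, -2.1], [0, 0.03, -2.1], [0, 0.03, -2.1], [0.5, 0.03, -2.1], [1, 0.03, -2.1], [1.5, 0.03, -2.1], [2, 0.03, -2.1], [2.5, 0.03, -2.1], [2.5, 0.03, -2.1]], "rot": [[0, 0, 0], [0, 0, 0], [0, 0, 0], [0, 0, 0], [0, 0, 0], [0, 0, 0], [0, 0, 0], [0, 0, 0], [0, 0, 0], [0, 0, 0]], "hand": [0, 0, 0, 0, 0, 0, 0, 0, 0, 0]}}

```text
t: 20.85
tool_pos: [531.4, 8.3, 46.1]
eef_rot: [0.0, 1.0, -0.0, 0.0]
force: [0.3, -0.4, -1.4]
grip_width: 0.187
grip_force: 58.8
```

Emit:
{"op": "play_rows", "data": {"xyz": [[0.4, 0, 0], [0.8, 0, 0], [1.2, 0, 0], [1.6, 0, 0], [2, 0, 0], [2, 0, 0], [2, 0, 0]], "rot": [[0, 0, 0], [0, 0, 0], [0, 0, 0], [0, 0, 0], [0, 0, 0], [0, 0, 0], [0, 0, 0]], "hand": [0, 0, 0, 0, 0, 0, 0]}}

```text
t: 21.72
tool_pos: [550.9, 8.4, 46.0]
eef_rot: [-0.0, 1.0, -0.0, -0.0]
force: [-0.4, -0.3, -0.4]
grip_width: 0.183
grip_force: 58.8
```

Free so far; push gently to feel the slot end.

Emit:
{"op": "play_rows", "data": {"xyz": [[0.1, 0, 0], [0.2, 0, 0], [0.3, 0, 0], [0.3, 0, 0], [0.3, 0, 0]], "rot": [[0, 0, 0], [0, 0, 0], [0, 0, 0], [0, 0, 0], [0, 0, 0]], "hand": [0, 0, 0, 0, 0]}}

```text
t: 22.35
tool_pos: [554.0, 8.4, 46.0]
eef_rot: [0.0, 1.0, -0.0, 0.0]
force: [0.1, 0.4, 0.1]
grip_width: 0.183
grip_force: 58.8
```

Emit:
{"op": "play_rows", "data": {"xyz": [[0.1, 0, 0], [0.2, 0, 0], [0.2, 0, 0], [0.2, 0, 0]], "rot": [[0, 0, 0], [0, 0, 0], [0, 0, 0], [0, 0, 0]], "hand": [0, 0, 0, 0]}}

```text
t: 22.85
tool_pos: [554.3, 8.4, 45.7]
eef_rot: [-0.0, 1.0, -0.0, -0.002]
force: [-6.2, -0.7, 2.3]
grip_width: 0.183
grip_force: 59.2
```

Emit:
{"op": "play_rows", "data": {"xyz": [[0.1, 0, 0], [0.2, 0, 0], [0.2, 0, 0], [0.2, 0, 0]], "rot": [[0, 0, 0], [0, 0, 0], [0, 0, 0], [0, 0, 0]], "hand": [0, 0, 0, 0]}}

```text
t: 23.35
tool_pos: [554.2, 8.4, 45.6]
eef_rot: [-0.0, 1.0, 0.0, -0.005]
force: [-10.5, -0.8, 7.3]
grip_width: 0.188
grip_force: 59.7
```

Slot end found at 554.2. Back off to centre and lower onto the seat.

Emit:
{"op": "play_rows", "data": {"xyz": [[-0.3, 0, 0], [-0.55, 0, 0], [-0.55, 0, 0], [-0.55, 0, -0.1], [-0.55, 0, -0.2], [-0.55, 0, -0.2], [-0.55, 0, -0.2]], "rot": [[0, 0, 0], [0, 0, 0], [0, 0, 0], [0, 0, 0], [0, 0, 0], [0, 0, 0], [0, 0, 0]], "hand": [0, 0, 0, 0, 0, 0, 0]}}

```text
t: 24.22
tool_pos: [553.1, 8.3, 45.3]
eef_rot: [0.0, 1.0, -0.0, 0.0]
force: [-3.7, 0.5, 6.1]
grip_width: 0.185
grip_force: 59.6
```

Emit:
{"op": "play_rows", "data": {"xyz": [[0, 0, -0.1], [0, 0, -0.15], [0, 0, -0.15], [0, 0, -0.15]], "rot": [[0, 0, 0], [0, 0, 0], [0, 0, 0], [0, 0, 0]], "hand": [0, 0, 0, 0]}}

```text
t: 24.72
tool_pos: [553.1, 8.3, 45.3]
eef_rot: [0.0, 1.0, -0.0, -0.0]
force: [-6.9, 0.2, 12.8]
grip_width: 0.183
grip_force: 60.4
```

Emit:
{"op": "play_rows", "data": {"xyz": [[0, 0, 0.25], [0, 0, 0.25], [0, 0, 0.25], [0, 0, 0.25], [0, 0, 0.25], [0, 0, 4], [0, 0, 8], [0, 0, 12], [2, 0, 12], [3.6, 0, 12], [3.6, 0, 12], [3.6, 0, 12], [3.6, 0, 12], [3.6, 0, 12]], "rot": [[0, 0, 0], [0, 0, 0], [0, 0, 0], [0, 0, 0], [0, 0, 0], [0, 0, 0], [0, 0, 0], [0, 0, -10], [0, 0, -20], [0, 0, -30], [0, 0, -40], [0, 0, -46.4], [0, 0, -46.4], [0, 0, -46.4]], "hand": [0, 4, 4, 4, 4, 4, 4, 4, 5, 5, 5, 5, 5, 5]}}

```text
t: 26.48
tool_pos: [588.4, 8.4, 162.4]
eef_rot: [0.0, 0.919, -0.393, -0.0]
force: [-0.2, -0.2, -0.4]
grip_width: 0.586
grip_force: 0.0
```

```bash
python3 - <<'E'
from m import *
from plant import status
s=status.get_state();print(s["tool_pos"],s["grip_width"],s["force"],s["q"],s["eef_rot"])
o=snap("g"); crop(o["side"],250,150,350,225,8,"g_m")
C=cloud(o["side"])
print("wing",rect(near(C,(588,8),40,118,130)))
P=near(C,(530,8),60,70,92);P=P[P[:,0]<550]
print(rect(P[P[:,0]<535]))
for x in range(485,545,8):
    q=P[(P[:,0]>=x)&(P[:,0]<x+8)]
    if len(q): print(x,len(q),"y",q[:,1].min().round(0),q[:,1].max().round(0),"z",np.median(q[:,2]).round(1))
E
```

```text
[588.39491293   8.3839821  162.42423971] 0.5862748443161027 [-0.24830945 -0.2153486  -0.37948628] [-1.58073530e-01  1.29901711e-01  1.82789161e+00  8.63733863e-06
  1.18391475e+00  2.22156369e+00] [ 1.01937744e-05  9.19329954e-01 -3.93487525e-01 -5.69394134e-05]
wing (array([588. ,   8.5]), array([19.1, 42.8]), 43.2, 43)
(array([518.7,   9.8]), array([31.3, 56.8]), 0.7, 85)
501 17 y -19.0 32.0 z 79.0
509 21 y -14.0 34.0 z 80.2
517 20 y -14.0 31.0 z 80.2
525 22 y -18.0 29.0 z 81.4
533 22 y -17.0 38.0 z 81.0
541 9 y 0.0 16.0 z 86.1
```

View pics/g_m.png

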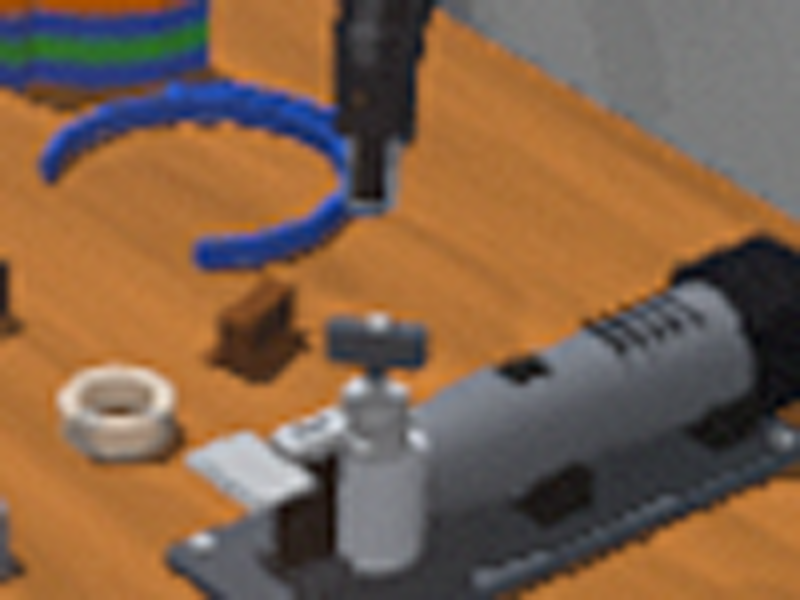

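The picture shows the fresh blade on the seat and rest, in line with the tool and pointing left-down from the clamp; the wing is open at (378,340) in the crop, below the fingers. I grip the wing and tighten.

Emit:
{"op": "play_rows", "data": {"xyz": [[0, 0, -3], [0, 0, -6], [0, 0, -7.5], [0, 0, -8.4], [0, 0, -8.4], [0, 0, -8.4], [0, 0, -8.4], [0, 0, -8.4], [0, 0, -8.4], [0, 0, -8.4], [0, 0, -8.4]], "rot": [[0, 0, 0], [0, 0, 0], [0, 0, 0], [0, 0, 0], [0, 0, 0], [0, 0, 0], [0, 0, 0], [0, 0, 0], [0, 0, 0], [0, 0, 0], [0, 0, 0]], "hand": [5, 5, 5, 5, 5, 0, 0, 0, 0, 0, 0]}}

```text
t: 27.95
tool_pos: [589.1, 8.1, 79.8]
eef_rot: [0.0, 0.919, -0.394, 0.001]
force: [-3.3, -1.8, 6.3]
grip_width: 0.117
grip_force: 61.6
```

Emit:
{"op": "play_rows", "data": {"xyz": [[0, 0, -0.03], [0, 0, -0.07], [0, 0, -0.1], [0, 0, -0.13], [0, 0, -0.17], [0, 0, -0.2], [0, 0, -0.23], [0, 0, -0.27], [0, 0, -0.3], [0, 0, -0.33], [0, 0, -0.37], [0, 0, -0.37]], "rot": [[0, 0, 10], [0, 0, 20], [0, 0, 30], [0, 0, 40], [0, 0, 50], [0, 0, 60], [0, 0, 70], [0, 0, 80], [0, 0, 90], [0, 0, 100], [0, 0, 110], [0, 0, 110]], "hand": [0, 0, 0, 0, 0, 0, 0, 0, 0, 0, 0, 0]}}

```text
t: 29.45
tool_pos: [589.0, 7.5, 76.1]
eef_rot: [0.001, 0.85, 0.527, 0.0]
force: [-1.6, -2.3, 6.3]
grip_width: 0.119
grip_force: 61.7
```

Emit:
{"op": "play_rows", "data": {"xyz": [[0, 0, -0.03], [0, 0, -0.07], [0, 0, -0.1], [0, 0, -0.13], [0, 0, -0.17], [0, 0, -0.2], [0, 0, -0.23], [0, 0, -0.27], [0, 0, -0.3], [0, 0, -0.33], [0, 0, -0.37], [0, 0, -0.37], [0, 0, -0.38], [0, 0, -0.38], [0, 0, -0.38]], "rot": [[0, 0, 10], [0, 0, 20], [0, 0, 30], [0, 0, 40], [0, 0, 50], [0, 0, 60], [0, 0, 70], [0, 0, 80], [0, 0, 90], [0, 0, 100], [0, 0, 106], [0, 0, 110], [0, 0, 114], [0, 0, 114], [0, 0, 114]], "hand": [0, 0, 0, 0, 0, 0, 0, 0, 0, 0, 0, 0, 0, 0, 0]}}

```text
t: 31.32
tool_pos: [589.6, 7.7, 72.5]
eef_rot: [0.001, 0.021, 1.0, -0.001]
force: [-1.1, -1.1, 5.5]
grip_width: 0.117
grip_force: 61.6
```

```bash
python3 - <<'E'
from plant import status
s=status.get_state();print(s["tool_pos"],s["grip_width"],s["force"],s["wrist_torque"],s["q"],s["eef_rot"])
E
```

```text
[589.59988261   7.71369011  72.51184846] 0.11735775892560986 [-1.06063941 -1.14395974  5.4714506 ] [-0.26499276  0.25728926 -0.03812404] [-1.58482828e-01  2.34249988e-01  1.88631591e+00 -9.67330088e-04
  1.01822075e+00 -1.68619947e+00] [ 1.33361471e-03  2.12849247e-02  9.99772381e-01 -5.99713013e-04]
```

Emit:
{"op": "play_rows", "data": {"xyz": [[0, 0, 0], [0, 0, 0], [0, 0, 0], [0, 0, 0]], "rot": [[0, 0, 3], [0, 0, 6], [0, 0, 6], [0, 0, 6]], "hand": [0, 0, 0, 0]}}

```text
t: 31.82
tool_pos: [589.6, 7.8, 72.4]
eef_rot: [0.001, -0.029, 1.0, -0.0]
force: [-0.5, -1.7, 5.7]
grip_width: 0.122
grip_force: 62.6
```

```bash
python3 - <<'E'
from plant import status
s=status.get_state();print(s["tool_pos"],s["grip_width"],s["force"],s["wrist_torque"],s["q"],s["eef_rot"])
E
```

```text
[589.64007809   7.79636508  72.39744651] 0.1217800091110058 [-0.50520759 -1.7196175   5.72567593] [-0.30007333  0.2328951  -0.79982364] [-1.58941904e-01  2.34384881e-01  1.88639141e+00  5.10463462e-04
  1.01804978e+00 -1.78770333e+00] [ 1.39955351e-03 -2.88448183e-02  9.99582921e-01 -4.48453046e-05]
```

Stop felt (0.8 N m), so the clamp is tight. Release, rise, then on to the guards.

Emit:
{"op": "play_rows", "data": {"xyz": [[0, 0, 0], [0, 0, 0], [0, 0, 0], [0, 0, 0], [0, 0, 4], [0, 0, 9], [-1, -5, 12], [-2, -10, 12], [-2, -15, 12], [-2, -15, 12]], "rot": [[0, 0, -4], [0, 0, -4], [0, 0, -4], [0, 0, -4], [0, 0, -4], [0, 0, -4], [0, 0, -10], [0, 0, -20], [0, 0, -26], [0, 0, -26]], "hand": [0, 5, 5, 5, 5, 5, 5, 5, 5, 5]}}

```text
t: 33.08
tool_pos: [568.1, -144.5, 190.9]
eef_rot: [0.0, 0.197, 0.98, -0.0]
force: [0.6, 0.9, -0.1]
grip_width: 0.583
grip_force: 0.0
```

```bash
python3 - <<'E'
from m import *
from plant import status
s=status.get_state();print(s["t"],s["tool_pos"],s["grip_width"],s["eef_rot"])
o=snap("k")
a=cv2.cvtColor(o["side"]["color"],cv2.COLOR_RGB2BGR)[170:260,230:350]
b=cv2.cvtColor(o["top"]["color"],cv2.COLOR_RGB2BGR)[130:250,150:310]
cv2.imwrite("pics/k_m.png",np.hstack([cv2.resize(a,(400,300),interpolation=2),cv2.resize(b,(400,300),interpolation=2)]))
for n in ("top","side"):
  C=cloud(o[n])
  for nm,xy in (("g1",(635,-161)),("g2",(441,119))):
    P=near(C,xy,60,24,34); print(n,nm,rect(P) if len(P)>5 else len(P))
  print("wing",rect(near(C,(588,8),40,112,130)))
  P=near(C,(530,8),60,70,92);P=P[P[:,0]<535]; print(rect(P),P[:,2].mean())
  k=P[:,0]; print(np.polyfit(k,P[:,2],1))
E
```

```text
33.075 [ 568.14377715 -144.53353067  190.85533516] 0.5829431044897931 [ 3.58389794e-05  1.96609904e-01  9.80481776e-01 -1.75873293e-04]
top g1 0
top g2 (array([440.8, 119.4]), array([16.3, 44.1]), 67.6, 84)
wing (array([587.8,   8.3]), array([43.8, 10.8]), 2.0, 84)
(array([520.1,   9.1]), array([29.6, 48.1]), 0.9, 210) 78.07598456541767
[2.07025246e-02 6.73117428e+01]
side g1 (array([ 635., -162.]), array([45.6, 18.8]), 10.4, 53)
side g2 (array([441. , 121.7]), array([26.7, 46.9]), 76.5, 51)
wing (array([586.6,   4.7]), array([16.7, 42.9]), 88.1, 49)
(array([519.3,   9.2]), array([31.4, 56.1]), 4.7, 83) 81.04106006866306
[ 0.08274133 38.08496426]
```

View pics/k_m.png

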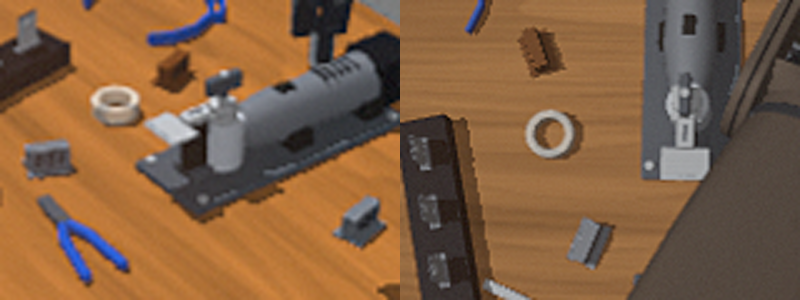

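Tool done: wing shut along the tool line at (687,95), blade flat with its top at 78 mm. Guards are still at their places: side-view crop (360,215) and top crop (590,243). Next, guard 1 at (635,-161).

Emit:
{"op": "play_rows", "data": {"xyz": [[2, -0.5, 0], [4, -1, 0], [6.7, -1.9, 0], [6.7, -1.9, 0], [6.7, -1.9, -5], [6.7, -1.9, -10], [6.7, -1.9, -15], [6.7, -1.9, -18], [6.7, -1.9, -20], [6.7, -1.9, -21.2], [6.7, -1.9, -21.2], [6.7, -1.9, -21.2]], "rot": [[0, 0, 10], [0, 0, 20], [0, 0, 30], [0, 0, 37.4], [0, 0, 37.4], [0, 0, 37.4], [0, 0, 37.4], [0, 0, 37.4], [0, 0, 37.4], [0, 0, 37.4], [0, 0, 37.4], [0, 0, 37.4]], "hand": [5, 5, 5, 5, 5, 5, 5, 5, 5, 5, 5, 5]}}

```text
t: 34.67
tool_pos: [636.7, -161.0, -19.4]
eef_rot: [0.001, -0.13, 0.991, -0.001]
force: [0.2, -0.9, -0.5]
grip_width: 0.585
grip_force: 0.0
```

Emit:
{"op": "play_rows", "data": {"xyz": [[0, 0, 0], [0, 0, 0], [0, 0, 0], [0, 0, 0], [0, 0, 0], [0, 0, 0]], "rot": [[0, 0, 0], [0, 0, 0], [0, 0, 0], [0, 0, 0], [0, 0, 0], [0, 0, 0]], "hand": [0, 0, 0, 0, 0, 0]}}

```text
t: 35.42
tool_pos: [636.3, -161.1, -19.8]
eef_rot: [0.001, -0.13, 0.991, -0.001]
force: [-0.6, 0.2, 6.3]
grip_width: 0.165
grip_force: 62.9
```

Emit:
{"op": "play_rows", "data": {"xyz": [[0, 0, 4], [0, 0, 9], [0, 0, 14], [0, 0, 18], [-1.1, 5, 18], [-2.2, 10, 18], [-3.3, 15, 18], [-4.4, 20, 18], [-5.5, 25, 18], [-6.6, 30, 18], [-7.7, 35, 18], [-8.8, 40, 18], [-10.2, 46.3, 18], [-10.2, 46.3, 18], [-10.2, 46.3, 13], [-10.2, 46.3, 10], [-10.2, 46.3, 9], [-10.2, 46.3, 9], [-10.2, 46.3, 9], [-10.2, 46.3, 9]], "rot": [[0, 0, 0], [0, 0, 0], [0, 0, 0], [0, 0, 0], [0, 0, 0], [0, 0, -1], [0, 0, -2], [0, 0, -2.7], [0, 0, -2.7], [0, 0, -2.7], [0, 0, -2.7], [0, 0, -2.7], [0, 0, -2.7], [0, 0, -2.7], [0, 0, -2.7], [0, 0, -2.7], [0, 0, -2.7], [0, 0, -2.7], [0, 0, -2.7], [0, 0, -2.7]], "hand": [0, 0, 0, 0, 0, 0, 0, 0, 0, 0, 0, 0, 0, 0, 0, 0, 0, 0, 0, 0]}}

```text
t: 37.92
tool_pos: [534.6, 302.6, 70.8]
eef_rot: [0.001, -0.107, 0.994, 0.0]
force: [0.8, -0.2, -0.4]
grip_width: 0.168
grip_force: 62.2
```

```bash
python3 - <<'E'
from m import *
from plant import status
s=status.get_state();print(s["t"],s["tool_pos"],s["grip_width"],s["eef_rot"],s["force"])
o=snap("l"); crop(o["side"],180,150,280,225,8,"l_m")
C=cloud(o["side"]); P=near(C,(534,302),45,80,104)
print(len(P),rect(P),P.mean(0)); 
E
```

```text
37.925 [534.64046906 302.6248561   70.80931344] 0.16761696631264245 [ 1.47560100e-03 -1.06690762e-01  9.94291092e-01  3.58739444e-04] [ 0.75122352 -0.24975033 -0.41902023]
41 (array([532.1, 291.8]), array([32.8, 49.5]), 77.4, 41) [531.66806522 294.24485811  98.68600885]
```

View pics/l_m.png

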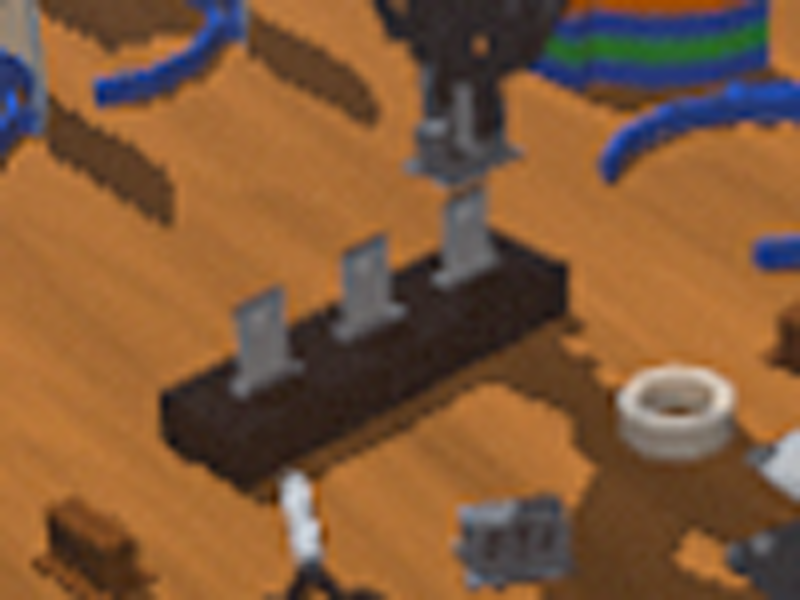

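The guard is held upright right above the far blade (tip at (465,195) in the crop). Press down.

Emit:
{"op": "play_rows", "data": {"xyz": [[0, 0, -1], [0, 0, -1.8], [0, 0, -2.4], [0, 0, -3], [0, 0, -3.5], [0, 0, -4], [0, 0, -4.2], [0, 0, -4.2]], "rot": [[0, 0, 0], [0, 0, 0], [0, 0, 0], [0, 0, 0], [0, 0, 0], [0, 0, 0], [0, 0, 0], [0, 0, 0]], "hand": [0, 0, 0, 0, 0, 0, 0, 0]}}

```text
t: 39.02
tool_pos: [533.9, 302.5, 30.8]
eef_rot: [-0.0, -0.107, 0.994, -0.0]
force: [-8.1, -3.4, 17.5]
grip_width: 0.165
grip_force: 64.6
```

Emit:
{"op": "play_rows", "data": {"xyz": [[0, 0, -0.25], [0, 0, -0.25], [0, 0, 0], [0, 0, 0], [0, 0, 0], [0, 0, 0], [0, 0, 3], [0, 0, 8], [-2, -5, 10], [-4, -9, 10], [-7, -13, 10], [-9.3, -18.3, 10], [-9.3, -18.3, 10], [-9.3, -18.3, 10], [-9.3, -18.3, 10]], "rot": [[0, 0, 0], [0, 0, 0], [0, 0, 0], [0, 0, 0], [0, 0, 0], [0, 0, 0], [0, 0, 0], [0, 0, 0], [0, 0, -8], [0, 0, -16], [0, 0, -24], [0, 0, -32], [0, 0, -34.8], [0, 0, -34.8], [0, 0, -34.8]], "hand": [0, 0, 0, 5, 5, 5, 5, 5, 5, 5, 5, 5, 5, 5, 5]}}

```text
t: 40.9
tool_pos: [440.6, 119.6, 126.9]
eef_rot: [-0.0, 0.195, 0.981, -0.0]
force: [-0.0, -0.2, 0.1]
grip_width: 0.587
grip_force: 0.0
```

```bash
python3 - <<'E'
from m import *
from plant import status
s=status.get_state();print(s["t"],s["tool_pos"],s["grip_width"],s["eef_rot"],s["force"])
o=snap("n")
for n in ("side","top"):
  C=cloud(o[n])
  P=near(C,(534,302),35,72,90); print(n,"placed",rect(P) if len(P)>5 else len(P),np.median(P[:,2]) if len(P) else 0)
  P=near(C,(441,119),60,22,34); print("g2",rect(P) if len(P)>5 else len(P))
E
```

```text
40.9 [440.62115336 119.61476222 126.91043163] 0.5871065086586794 [-9.18159799e-05  1.94805704e-01  9.80841847e-01 -1.68793881e-05] [-0.0044571  -0.15073382  0.13615862]
side placed (array([524.6, 298.8]), array([28.7, 14.5]), 12.4, 22) 80.25859238510628
g2 (array([441.1, 119.3]), array([28.6, 46. ]), 59.7, 57)
top placed (array([533.6, 303.3]), array([46.1, 18.2]), 12.2, 103) 78.45097617620286
g2 (array([439.6, 113.4]), array([14.7, 46.6]), 84.2, 26)
```

Guard 1 is home: its top is at 78.5 mm against the 79 expected. Now guard 2.

Emit:
{"op": "play_rows", "data": {"xyz": [[0, 0, -4], [0, 0, -8], [0, 0, -12], [0, 0, -14], [0, 0, -14.7], [0, 0, -14.7], [0, 0, -14.7], [0, 0, -14.7], [0, 0, -14.7], [0, 0, -14.7], [0, 0, -14.7], [0, 0, -14.7]], "rot": [[0, 0, 0], [0, 0, 0], [0, 0, 0], [0, 0, 0], [0, 0, 0], [0, 0, 0], [0, 0, 0], [0, 0, 0], [0, 0, 0], [0, 0, 0], [0, 0, 0], [0, 0, 0]], "hand": [5, 5, 5, 5, 5, 5, 0, 0, 0, 0, 0, 0]}}

```text
t: 42.5
tool_pos: [441.7, 119.4, -18.7]
eef_rot: [0.001, 0.195, 0.981, 0.0]
force: [-0.3, 0.2, 5.6]
grip_width: 0.169
grip_force: 62.3
```

Emit:
{"op": "play_rows", "data": {"xyz": [[0, 0, 4], [0, 0, 9], [0, 0, 13], [-1, 4, 13], [-2, 8, 13], [-3, 12, 13], [-3.6, 15.5, 13], [-3.6, 15.5, 13], [-3.6, 15.5, 11], [-3.6, 15.5, 9], [-3.6, 15.5, 9], [-3.6, 15.5, 9], [-3.6, 15.5, 9]], "rot": [[0, 0, 0], [0, 0, 0], [0, 0, 8], [0, 0, 16], [0, 0, 24], [0, 0, 32], [0, 0, 34.8], [0, 0, 34.8], [0, 0, 34.8], [0, 0, 34.8], [0, 0, 34.8], [0, 0, 34.8], [0, 0, 34.8]], "hand": [0, 0, 0, 0, 0, 0, 0, 0, 0, 0, 0, 0, 0]}}

```text
t: 44.12
tool_pos: [405.3, 274.4, 71.1]
eef_rot: [0.001, -0.107, 0.994, 0.0]
force: [-0.3, -0.0, -0.4]
grip_width: 0.164
grip_force: 61.6
```

Emit:
{"op": "play_rows", "data": {"xyz": [[0, 0, -1], [0, 0, -1.8], [0, 0, -2.4], [0, 0, -3], [0, 0, -3.5], [0, 0, -4], [0, 0, -4.2], [0, 0, -4.2]], "rot": [[0, 0, 0], [0, 0, 0], [0, 0, 0], [0, 0, 0], [0, 0, 0], [0, 0, 0], [0, 0, 0], [0, 0, 0]], "hand": [0, 0, 0, 0, 0, 0, 0, 0]}}

```text
t: 45.12
tool_pos: [404.8, 274.5, 31.8]
eef_rot: [-0.001, -0.107, 0.994, -0.001]
force: [-10.2, -4.7, 24.9]
grip_width: 0.167
grip_force: 64.8
```

Home (31.8 against the 32.3 expected). Release, withdraw and inspect everything.

Emit:
{"op": "play_rows", "data": {"xyz": [[0, 0, 0.3], [0, 0, 0.3], [0, 0, 0.3], [0, 0, 0.3], [0, 0, 4], [0, 0, 9], [0, 0, 14], [0, 5, 18], [0, 10, 20], [0, 15, 20], [0, 20, 20], [0, 25, 20], [0, 25, 20], [0, 25, 20]], "rot": [[0, 0, 0], [0, 0, 0], [0, 0, 0], [0, 0, 0], [0, 0, 0], [0, 0, 0], [0, 0, 0], [0, 0, 0], [0, 0, 0], [0, 0, 0], [0, 0, 0], [0, 0, 0], [0, 0, 0], [0, 0, 0]], "hand": [0, 5, 5, 5, 5, 5, 5, 5, 5, 5, 5, 5, 5, 5]}}

```text
t: 46.88
tool_pos: [404.2, 523.9, 227.0]
eef_rot: [-0.001, -0.107, 0.994, -0.001]
force: [-0.2, 0.1, 0.9]
grip_width: 0.583
grip_force: 0.0
```

```bash
python3 - <<'E'
from m import *
from plant import status
s=status.get_state();print(s["t"],s["tool_pos"],s["grip_width"],s["force"])
o=snap("p")
for n in ("side","top"):
  C=cloud(o[n])
  for xy in ((534,302),(405,274)):
    P=near(C,xy,35,72,90); print(n,"placed",rect(P) if len(P)>5 else len(P),np.median(P[:,2]) if len(P) else 0)
  P=near(C,(530,8),60,70,92);P=P[P[:,0]<535]; print(rect(P),P[:,2].mean())
  print("wing",rect(near(C,(588,8),40,112,130)))
E
```

```text
46.875 [404.20122633 523.93305483 227.03607568] 0.5829602450346503 [-0.21719342  0.05713408  0.85006364]
side placed (array([534.3, 300.3]), array([48.2, 20.7]), 12.1, 42) 80.69685965189291
side placed (array([407.8, 272.3]), array([47.6, 22.2]), 11.0, 60) 79.49177217358647
(array([518.3,   8.8]), array([54.1, 32.1]), 86.1, 83) 80.99554395509396
wing (array([588.2,   7.8]), array([15.8, 46.7]), 89.5, 46)
top placed (array([533.4, 302.7]), array([46.8, 17.2]), 12.6, 110) 78.70315896924865
top placed (array([404.5, 275. ]), array([43.4, 17.2]), 13.4, 110) 78.90523674347651
(array([520.2,   9.1]), array([29.3, 48.1]), 0.8, 216) 78.22555078141285
wing (array([588.1,   8.3]), array([42.8, 10.8]), 1.7, 84)
```

View pics/p_top.png

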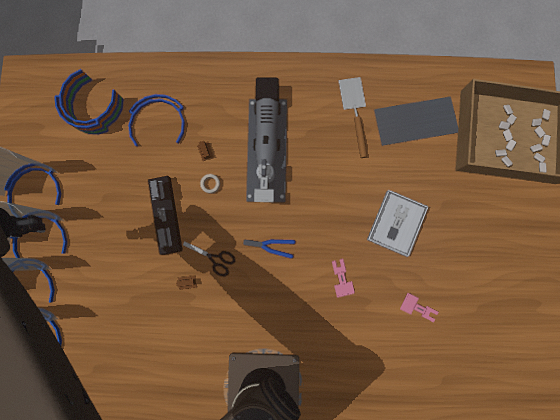

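View pics/p_side.png

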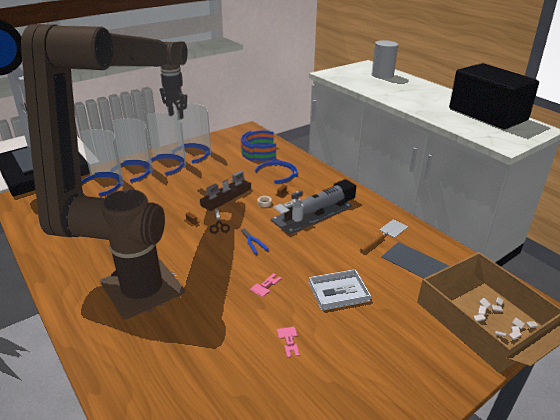

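The final pictures agree with the measurements:
- **Guards:** caps on both end blades of the rack (158,185) and (170,245), tops at 79 mm.
- **Old blade:** in the tray at (398,220).
- **Fresh blade:** in the tool at (264,195), wing tight.
- **Everything else:** only brown and pink look-alikes are left on the desk, and the bystanders have not moved.

```bash
python3 -c "
from plant import job; print(job.job_done())"
```

```text
the job is handed in; nothing more can be done
None
```

I handed the job in (it returned no verdict): the old blade is in the tray, the fresh blade is clamped tight and in line, both grey guards are pressed home on the rack, and nothing else moved.

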